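# Clip the white reference plate onto the reading head

## Robot

A 7-joint arm with a two-finger parallel gripper is mounted at the origin on the work surface; the furniture and walls round the work are solid. World frame = base frame: x ahead of the robot, y to its left, z up, the work surface at z = 0. Lengths are in m, angles in rad, forces in N, time in s.
With the tool pointing down it reaches from about 0.4 to 0.9 m from the base axis. Payload 5.5 kg.
Tool frame: the origin (TCP) lies at the very end of the fingers, on their centre line; the grasp point (between the pads) lies bot.tcp_to_grasp behind it (bot.tcp_to_grasp is the distance from the TCP to the grasp point, in m); z points along the fingers, y is the line along which they close (so a half turn about z gives the same grasp; the last joint's range is limited). The gripper opens to 92 mm and grips with 3 to 60 N. Pads are 19 mm wide; open, the fingers measure 130 mm over their backs; the gripper's body (75 mm by 190 mm) begins 47 mm behind the grasp point.
Start: joints at [-0.847, 0.501, -0.427, 1.55, 0.221, 1.138, -0.21], TCP at [0.289, 0.582, 0.227] pointing down, gripper open.
Joint ranges: [-2.88, 2.88], [-0.31, 2.03], [-1.54, 1.56], [0.2, 2.42], [-1.41, 4.55], [0.19, 2.02], [-2.57, 2.57]. Speed limits (rad/s): [2.57, 2.57, 3.14, 3.14, 3.14, 3.14, 3.14].

## Interface

Orientations are given as a unit quaternion [w, x, y, z].
In Python, from bench import bot gives the robot as it stands.
- The arm moves only by the shell command python3 -m creep 'ROWS' [OPENING]. ROWS is JSON, a list of rows, each an object with "xyz": the shift along the world's x, y, z in cm, a list of three; "delta_rot": the turn, a rotation vector about the world's x, y, z in rad, a list of three. A call has 1 to 20 rows; each row shifts and turns the commanded pose from where the row before left it; what a row does not reach is not made up. A row lasts 1/8 s, in which the tool goes at most 62.5 mm and 10.7 degrees, less where a joint would pass 70% of its speed; a pose out of reach is approached as far as the arm can. A call with a gripper value outside its range is refused whole. OPENING is the closure, from 0 (fully open) to 1 (shut), set as the call begins (- or left out, the last holds). The fingers move at their own pace and stop on an object; the grip force is fixed at half the most. Time passes only in rows, so rows that do not move let the fingers close. It gives the time, the measured TCP pose, the force, the opening and the grip force at its end, in the units of the state.
- bot.observe(): the state, without advancing time (a new reading comes with each control period).
- bot.capture(name): name is "scene" or "top"; returns a dict with "color" (420x560x3 uint8, red, green, blue), "z_map" (420x560 float32, m along the optical axis (not along the pixel's ray), 0 where there is no reading), "K" (3x3 intrinsics, pixels), "k1" (the pictures are not rectified: a ray, as slopes to the right and down, at radius r is drawn at 1 + k1 r^2 times it, then the intrinsics apply), "position" and "attitude" of the camera in the world. Camera axes: x right, y up, looking along -z (the intrinsics and any distortion apply to the point x, -y, -z); pixel columns grow to the right and rows downward; lengths in m; the calibration is good to about 2 mm. A picture is of the moment at which its call begins.
- bot.close_job(): hands the job in; it is judged then, once.
The state is a dict: "t": time; "joint_positions": joint angles; "joint_vel": joint speeds; "joint_torque": joint torques, N m; "position": TCP position; "tool_rot": TCP orientation; "wrist_force": force on the tool from outside, world axes, zero at the start; "wrist_torque": the same for the moment, N m; "grip_width": finger opening in m; "grasp_force": force on a finger pad.
Only numpy, scipy, OpenCV 4.12 (cv2) and the standard library are available. Lean on these libraries where they do the work, as an engineer would, in place of code of your own. Each camera call takes 0.05 s, during which the arm holds its last target. There are 200 camera calls.

## Task

The reflectance reader needs its white reference before the next samples: take the reference plate from its tray by the handle, find the two slots of the port bracket with its ears by feel, and press it gently down between the spring clips until it lies fully home and flat over the port, then let go. The tile is brittle ceramic, so never press it on the reader with more than about 40 N, and leave the bottle, the beaker and the dish where they stand.

Things in the scene. Friction and masses are not known exactly. Their poses are not given: they have to be found in the camera images.
- ref_plate: White reference plate, 0.15 to 0.31 kg: pale bare-aluminium carrier 64 (its x) x 84 (its y) x 6 mm, white ceramic tile on its underside. From the middle of each y end stands an ear, 18 mm wide in x, 6 mm thick, ending at y = +-54 mm. Same either way round (half turn about z). Lies loose in the tray, underside 4 mm above the worktop. Origin: centre of the underside, z up.
- plate_handle (a point): Top centre of the plate's black bar handle, 30 mm above the plate's underside. The bar is 12 mm thick along the plate's x, 46 mm long along its y, and rises 24 mm from the carrier's upper face; grip it across its 12 mm.
- reading_head: Reading head, fixed: white flat box 120 (its x) x 150 (its y) x 38 mm, round glass port on top. Origin: centre of its underside, z up. On top is the aluminium port bracket: a 4 mm frame round the port and at each y end a cheek (42 mm long in x, 46 to 68 mm out in y, top 70 mm above the origin) with an upright slot for an ear, open at the top and towards the port.
- seat (a point): Rigid seat for the plate's underside: top face of the bracket's frame, 42 mm above the head's underside. The bracket is clamped through slotted holes. This point is the seat's centre with the bracket at the -x end of its travel, 11 mm from the head's centre; seat and slots really lie 2 to 20 mm further along the head's +x, unmeasured: find the slots by feel. Their y, height and direction are true.
- slot_left (a point): Mouth of the +y slot if the bracket stood at the -x end of its adjustment (see seat; really 2 to 20 mm further along the head's +x). Slot: 20 mm wide in x (1 mm play each side of an ear), small lead-in chamfer at the mouth, 28 mm deep to the seat. An ear beside its slot stands on the flat cheek top at mouth height, over its slot that support goes; the ears can be slid along the cheeks.
- slot_right (a point): The same at the -y end. A folded spring-steel clip on each slot's outer wall rubs on the ear's round end: from some 8 mm above the seat the resistance to pushing down grows, for both clips together, to 10 to 18 N at 4 to 5 mm; then the clips snap over the ears and hold the plate down on the seat. Its own weight does not push it in. Above 8 mm the ears slide freely.
- plate_tray: Grey storage tray of the plate, fixed, 96 (its x) x 136 (its y) mm, rim 11 mm high, floor 4 mm thick. Origin: centre of its underside.
- amber_bottle: Brown glass bottle with black cap, 45 mm across, 92 mm high, loose bystander. Origin: centre of its underside.
- beaker: Empty clear beaker, 48 mm across, 58 mm high, loose bystander. Origin: centre of its underside.
- petri_dish: Covered flat round dish, 62 mm across, 12 mm high, loose bystander. Origin: centre of its underside.

How it is judged:
By the outcome, as a careful person would: the job done as asked, in the order asked, and still so for the second after the job is handed in, with the robot touching nothing.
It also fails if it takes over 61 s, if anything falls off the work surface, if the arm or the gripper's body presses on something with over 40 N, if the wrist force passes 120 N, or if a joint passes its speed limit or range.

## Working session

There is one attempt and no reset: what is moved stays moved. The work goes in short steps, Python scripts to look and compute and a shell command to move; the robot and the scene stay as the last step left them, time stands still between calls to the robot, and variables do not carry over. Pictures are saved under pics/ and viewed, at most 10 in all, crops included, and the job is handed in when it is done.

```bash
mkdir -p pics
cat > h.py <<'E'
import numpy as np, cv2
from scipy.spatial.transform import Rotation as R
from bench import bot
def cap(n):
    c=bot.capture(n); np.savez(''+n+'.npz',**c); return c
def pts(c):
    K=np.array(c['K']);h,w=c['z_map'].shape
    u,v=np.meshgrid(np.arange(w),np.arange(h))
    xd=(u-K[0,2])/K[0,0]; yd=(v-K[1,2])/K[1,1]; x,y=xd.copy(),yd.copy()
    for _ in range(10):
        s=1+float(c['k1'])*(x*x+y*y); x,y=xd/s,yd/s
    z=c['z_map']; p=np.stack([x*z,-y*z,-z],-1)
    q=np.array(c['attitude']); M=R.from_quat(q[[1,2,3,0]]).as_matrix() if q.size==4 else q
    return p@M.T+np.array(c['position'])
E
python3 - <<'E'
from h import *
for n in('scene','top'):
    c=cap(n); cv2.imwrite(f'pics/{n}0.png',cv2.resize(c['color'][...,::-1],(800,600),interpolation=cv2.INTER_CUBIC)); print(n,c['K'],c['k1'],c['position'],c['attitude'])
print(bot.observe(),bot.tcp_to_grasp)
E
```

```text
scene [[477.10026133   0.         275.5283853 ]
 [  0.         477.10026133 213.38953335]
 [  0.           0.           1.        ]] 0.005879601634933554 [-0.06452472 -0.12589869  0.68657586] [-0.53280577 -0.22429565  0.32115984  0.75011055]
top [[504.18668415   0.         270.31385746]
 [  0.         504.18668415 209.36010508]
 [  0.           0.           1.        ]] -0.1672275129022175 [ 0.39185469 -0.33226524  0.98747431] [ 0.70665413  0.04796022 -0.0379555  -0.70491073]
{'t': 0.1, 'joint_positions': array([-0.84684035,  0.50173472, -0.42682204,  1.55134015,  0.22079763,
        1.13829373, -0.21033043]), 'joint_vel': array([-6.79943280e-05, -2.61211222e-03,  1.59150607e-03, -1.65021637e-03,
        6.07634801e-04,  6.69006768e-04,  6.10704543e-04]), 'joint_torque': array([-1.15497195e-02, -5.67873824e+01, -5.83845869e+00, -2.79912812e+01,
       -6.89719850e-02,  2.41499551e-02,  1.95927157e-05]), 'position': array([0.28875433, 0.5816425 , 0.22579771]), 'tool_rot': array([-2.29066540e-04,  2.28331538e-01,  9.73583056e-01, -8.30357451e-04]), 'wrist_force': array([ 0.00425258,  0.38107651, -0.92250246]), 'wrist_torque': array([0.00461903, 0.01060134, 0.02464181]), 'grasp_force': 0.0, 'grip_width': 0.09218772537059709} 0.0188
```

View pics/scene0.png

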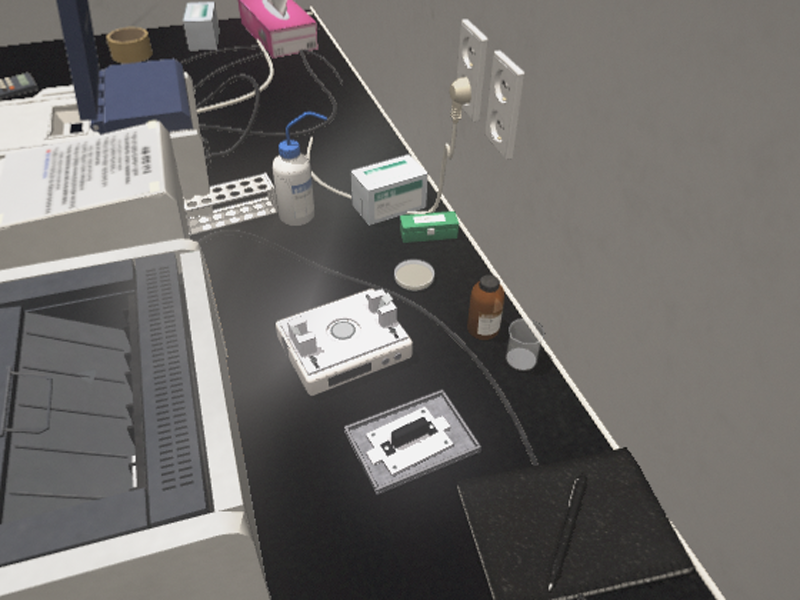

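View pics/top0.png

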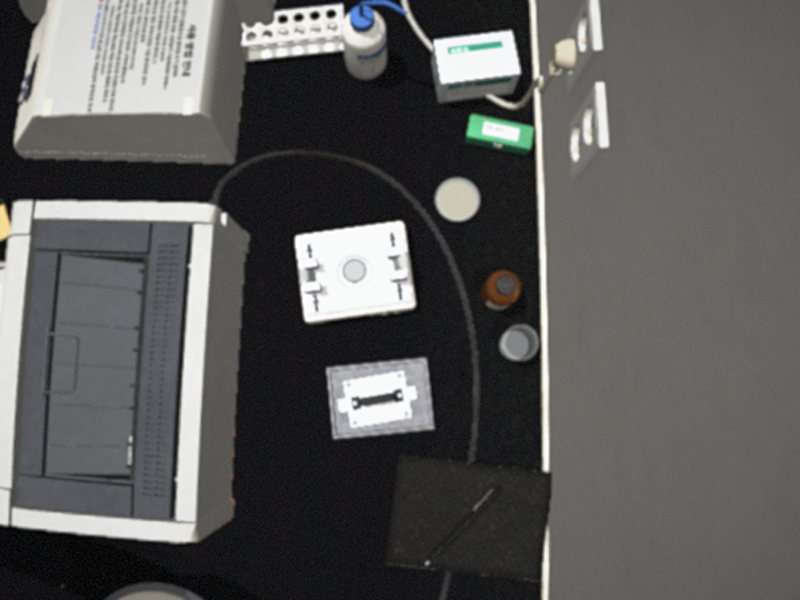

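The scene view shows the head at about (343,335) and the tray with the plate at about (412,440). In the top view the head is at (354,272), with cheeks at about (312,277) and (399,268), and the handle runs from (357,401) to (402,396). The dish is at (457,199), the bottle at (502,290) and the beaker at (519,343). Next I'll measure these.

Run:
```python
from h import *
for n,S in(('top',1),('scene',1)):
    c=dict(np.load(n+'.npz')); P=pts(c); m=c['color'].astype(int)
    def rect(mask,name):
        p=P[mask]; (cx,cy),(w,h),a=cv2.minAreaRect((p[:,:2]*1000).astype(np.float32))
        print(n,name,len(p),'c',round(cx,1),round(cy,1),'size',round(w,1),round(h,1),'ang',round(a,2),'z',np.round(np.percentile(p[:,2],[5,50,95])*1000,1), 'med',np.round(np.mean(p[:,:2],0)*1000,1))
    V=c['z_map']>0
    f=P[...,:2]
    cen={'top':[(354,272),(379,398)],'scene':[(343,330),(412,436)]}[n]
    for (u,v),nm in zip(cen,('head','plate')):
        o=P[int(v*.7),int(u*.7)]; print(n,nm,o)
        d=np.linalg.norm(f-o[:2],axis=-1)<.11
        Z=P[...,2]
        if nm=='head':
            rect(V&d&(Z>.030)&(Z<.05),'headtop'); rect(V&d&(Z>.058)&(Z<.08),'cheeks')
            q=V&d&(Z>.058)&(Z<.08)
            k,l,st,ce=cv2.connectedComponentsWithStats(q.astype(np.uint8))
            for i in range(1,k):
                if st[i,4]>8: rect(l==i,'cheek%d'%i)
        else:
            rect(V&d&(Z>.003)&(Z<.05),'tray'); rect(V&d&(Z>.028)&(Z<.045),'handle')
            rect(V&d&(m.min(-1)>190)&(Z<.02),'carrier')
for n,px in(('top',[(457,199),(502,290),(519,343),(240,400),(130,100),(230,220)]),):
    c=dict(np.load(n+'.npz')); P=pts(c)
    for u,v in px: print(u,v,P[int(v*.7),int(u*.7)])
c=dict(np.load('top.npz')); cv2.imwrite('pics/crop1.png',cv2.resize(c['color'][145:315,195:310,::-1],None,fx=3.5,fy=3.5,interpolation=cv2.INTER_CUBIC))
```

```text
top head [ 0.54506544 -0.27396325  0.03765741]
top headtop 4293 c 546.3 -275.5 size 122.0 150.7 ang 7.8 z [34.7 41.  44.6] med [ 544.3 -276.5]
top cheeks 468 c 543.9 -275.6 size 42.4 139.1 ang 7.92 z [60.7 69.7 73.5] med [ 543.4 -275. ]
top cheek1 230 c 551.9 -333.0 size 42.4 23.2 ang 7.72 z [60.2 69.7 73.4] med [ 551.7 -333.9]
top cheek2 238 c 535.8 -218.6 size 41.9 23.8 ang 8.11 z [61.  69.6 73.6] med [ 535.3 -218.2]
top plate [ 0.37828012 -0.30894948  0.03217911]
top tray 3624 c 376.9 -308.3 size 217.5 208.1 ang 14.57 z [ 3.3  9.1 15.5] med [ 371.2 -312.6]
top handle 154 c 375.3 -306.2 size 11.9 44.9 ang 10.53 z [30.3 33.4 36.5] med [ 375.3 -306.2]
top carrier 1398 c 375.9 -305.3 size 66.7 109.5 ang 9.97 z [ 4.3  9.7 12.8] med [ 376.  -305.5]
scene head [ 0.55019917 -0.27464057  0.03752004]
scene headtop 3239 c 544.6 -272.4 size 124.8 149.1 ang 8.2 z [33.5 41.4 44.4] med [ 532.7 -270.4]
scene cheeks 510 c 543.7 -273.8 size 45.2 139.1 ang 7.61 z [59.7 69.3 73. ] med [ 541.1 -272.7]
scene cheek1 254 c 551.2 -330.6 size 45.0 24.5 ang 8.89 z [59.6 69.3 73. ] med [ 549.5 -330.1]
scene cheek2 256 c 535.9 -216.3 size 45.0 23.2 ang 8.77 z [59.7 69.3 72.9] med [ 532.6 -215.8]
scene plate [ 0.36989754 -0.3047532   0.02303018]
scene tray 4369 c 358.3 -302.7 size 194.3 191.3 ang 76.55 z [ 3.5  9.8 26.2] med [ 363.6 -310.1]
scene handle 196 c 375.5 -304.0 size 13.4 46.5 ang 12.25 z [29.1 33.5 35.6] med [ 374.2 -302.9]
scene carrier 1124 c 377.9 -303.6 size 67.9 107.0 ang 10.7 z [ 8.4 10.3 12.3] med [ 372.7 -301.9]
457 199 [ 0.65195178 -0.41457855  0.01316195]
502 290 [ 0.51296604 -0.46424139  0.09223777]
519 343 [ 0.4519943  -0.50021646  0.00175699]
240 400 [ 0.37230842 -0.11765931  0.00121926]
130 100 [ 0.73129257 -0.01041119  0.18873159]
230 220 [ 0.59610455 -0.12552119  0.12311042]
```

View pics/crop1.png

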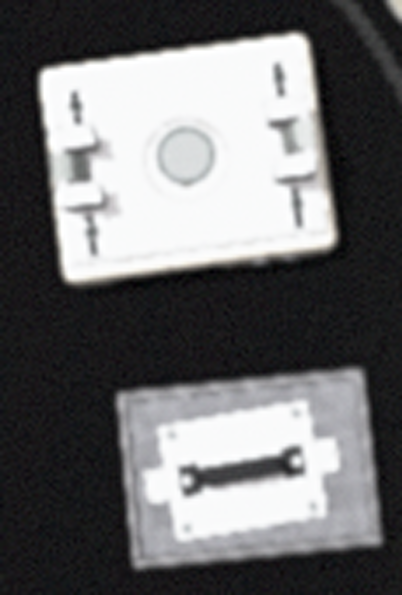

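The cheeks are directly visible at about (0.544, -0.275) with a yaw of about 8°. The plate is at (0.3755, -0.305) with a yaw of about 10.5°. I'll check how high the transit path has to go.

Run:
```python
from h import *
for n in('top','scene'):
    c=dict(np.load(n+'.npz')); P=pts(c)[c['z_map']>0]
    print(n)
    for y in np.arange(-.5,.7,.1):
        print(round(y,1),[int(1000*np.max(q)) if len(q:=P[(P[:,0]>x)&(P[:,0]<x+.1)&(P[:,1]>y)&(P[:,1]<y+.1)][:,2])>5 else None for x in np.arange(.1,.9,.1)])
```

```text
top
-0.5 [28, 28, 11, 72, 95, 18, 68, 75]
-0.4 [27, 18, 38, 42, 75, 44, 68, 192]
-0.3 [5, 6, 38, 46, 79, 109, 73, 178]
-0.2 [5, 196, 196, 196, 199, 166, 194, 195]
-0.1 [13, 203, 203, 203, 203, 200, 197, 196]
-0.0 [13, 204, 198, 198, 202, 200, 190, 188]
0.1 [4, 201, 201, 201, 201, 200, 183, 180]
0.2 [4, None, None, None, 33, 32, 82, 75]
0.3 [None, None, None, None, None, None, None, None]
0.4 [None, None, None, None, None, None, None, None]
0.5 [None, None, None, None, None, None, None, None]
0.6 [None, None, None, None, None, None, None, None]
scene
-0.5 [28, 28, 10, 77, 94, 16, 65, 73]
-0.4 [27, 17, 37, 43, 75, 43, 70, 190]
-0.3 [3, 4, 36, 45, 75, 107, 57, 180]
-0.2 [None, 196, 195, 196, 199, 194, 190, 196]
-0.1 [None, 203, 203, 202, 202, 198, 197, 198]
-0.0 [None, 202, 198, 198, 201, 199, 188, 187]
0.1 [None, None, None, None, None, None, 182, 179]
0.2 [None, None, None, None, None, None, None, None]
0.3 [None, None, None, None, None, None, None, None]
0.4 [None, None, None, None, None, None, None, None]
0.5 [None, None, None, None, None, None, None, None]
0.6 [None, None, None, None, None, None, None, None]
```

```bash
python3 -m creep '[{"xyz":[0,0,5],"delta_rot":[0,0,0]},{"xyz":[0,0,5],"delta_rot":[0,0,0]},{"xyz":[3.3,-4.5,0],"delta_rot":[0,0,-0.05]},{"xyz":[3.3,-4.5,0],"delta_rot":[0,0,-0.05]},{"xyz":[3.3,-4.5,0],"delta_rot":[0,0,-0.05]},{"xyz":[3.3,-4.5,0],"delta_rot":[0,0,-0.05]},{"xyz":[1.3,-5,0],"delta_rot":[0,0,-0.05]},{"xyz":[1.3,-5,0],"delta_rot":[0,0,-0.05]},{"xyz":[1.3,-5,0],"delta_rot":[0,0,-0.05]},{"xyz":[1.3,-5,0],"delta_rot":[0,0,-0.05]},{"xyz":[1.3,-5,0],"delta_rot":[0,0,-0.05]},{"xyz":[1.3,-5,0],"delta_rot":[0,0,-0.05]}]' 0.5
```

```text
t: 1.6
position: [0.4989, 0.1005, 0.3265]
tool_rot: [-0.0, 0.463, 0.886, -0.0]
wrist_force: [1.3, 0.7, -0.5]
grip_width: 0.0458
grasp_force: 0.0
```

```bash
python3 -m creep '[{"xyz":[-0.6,-5,0],"delta_rot":[0,0,-0.05]},{"xyz":[-0.6,-5,0],"delta_rot":[0,0,-0.05]},{"xyz":[-0.6,-5,0],"delta_rot":[0,0,-0.05]},{"xyz":[-0.6,-5,0],"delta_rot":[0,0,-0.05]},{"xyz":[-0.6,-5,0],"delta_rot":[0,0,-0.05]},{"xyz":[-2.3,-3.9,0],"delta_rot":[0,0,-0.05]},{"xyz":[-2.3,-3.9,0],"delta_rot":[0,0,-0.05]},{"xyz":[-2.3,-3.9,0],"delta_rot":[0,0,-0.05]},{"xyz":[-2.4,-3.8,0],"delta_rot":[0,0,-0.02]},{"xyz":[0,0,-5],"delta_rot":[0,0,0]},{"xyz":[0,0,-5],"delta_rot":[0,0,0]},{"xyz":[0,0,-5],"delta_rot":[0,0,0]},{"xyz":[0,0,-5],"delta_rot":[0,0,0]},{"xyz":[0,0,-5],"delta_rot":[0,0,0]},{"xyz":[0,0,0],"delta_rot":[0,0,0]}]'
python3 - <<'E'
from h import *
for n in('scene','top'):
    c=cap(n)
s=dict(np.load('scene.npz'))['color'][235:375,215:365,::-1]; cv2.imwrite('pics/crop2.png',cv2.resize(s,None,fx=4,fy=4,interpolation=cv2.INTER_CUBIC))
E
```

```text
t: 3.48
position: [0.3727, -0.3005, 0.0734]
tool_rot: [-0.005, 0.637, 0.771, -0.001]
wrist_force: [-0.4, -0.5, 1.0]
grip_width: 0.0461
grasp_force: 0.0
```

View pics/crop2.png

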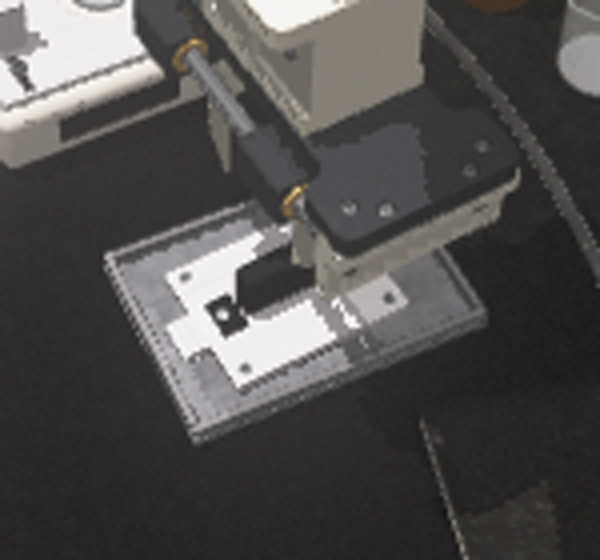

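The fingers straddle the handle (bar at about (270,280) in the crop), aligned. Next: descend most of the way, settle and check.

```bash
python3 -m creep '[{"xyz":[0.2,-0.4,-2.5],"delta_rot":[0,0,0]},{"xyz":[0,0,-2],"delta_rot":[0,0,0]},{"xyz":[0,0,0],"delta_rot":[0,0,0]},{"xyz":[0,0,0],"delta_rot":[0,0,0]}]'
```

```text
t: 4.08
position: [0.3794, -0.3077, 0.0337]
tool_rot: [0.002, 0.637, 0.771, 0.0]
wrist_force: [0.0, -0.1, -0.4]
grip_width: 0.0463
grasp_force: 0.0
```

```bash
python3 -m creep '[{"xyz":[-0.4,0.3,-1],"delta_rot":[0,0,0]},{"xyz":[0,0,-1],"delta_rot":[0,0,0]},{"xyz":[0,0,0],"delta_rot":[0,0,0]},{"xyz":[0,0,0],"delta_rot":[0,0,0]}]'; python3 -m creep '[{"xyz":[0,0,0],"delta_rot":[0,0,0]},{"xyz":[0,0,0],"delta_rot":[0,0,0]},{"xyz":[0,0,0],"delta_rot":[0,0,0]},{"xyz":[0,0,0],"delta_rot":[0,0,0]},{"xyz":[0,0,0],"delta_rot":[0,0,0]},{"xyz":[0,0,0],"delta_rot":[0,0,0]}]' 1
```

```text
t: 4.58
position: [0.3739, -0.3038, 0.0115]
tool_rot: [-0.0, 0.637, 0.771, -0.0]
wrist_force: [-0.9, -0.4, -0.1]
grip_width: 0.046
grasp_force: 0.0
t: 5.32
position: [0.3743, -0.3038, 0.0118]
tool_rot: [0.0, 0.637, 0.771, 0.0]
wrist_force: [1.5, -0.2, 1.1]
grip_width: 0.0118
grasp_force: 30.0
```

Gripped at 11.8 mm, which matches the bar. Next: lift, check the plate, and carry it to 7 mm short of the slots in -x.

```bash
python3 -m creep '[{"xyz":[0,0,2],"delta_rot":[0,0,0]},{"xyz":[0,0,4],"delta_rot":[0,0,0]},{"xyz":[0,0,4],"delta_rot":[0,0,0]},{"xyz":[2.2,0.5,2],"delta_rot":[0,0,-0.01]},{"xyz":[4,0.7,0],"delta_rot":[0,0,-0.02]},{"xyz":[4,0.7,0],"delta_rot":[0,0,-0.02]},{"xyz":[4,0.7,0],"delta_rot":[0,0,0]},{"xyz":[2,0.4,0],"delta_rot":[0,0,0]},{"xyz":[0,0,0],"delta_rot":[0,0,0]},{"xyz":[0,0,0],"delta_rot":[0,0,0]},{"xyz":[0,0,0],"delta_rot":[0,0,0]},{"xyz":[0,0,0],"delta_rot":[0,0,0]}]'
python3 - <<'E'
from h import *
c=cap('scene');cap('top')
cv2.imwrite('pics/crop3.png',cv2.resize(c['color'][160:300,170:320,::-1],None,fx=4,fy=4,interpolation=cv2.INTER_CUBIC))
o=bot.observe();print(o['position'],o['tool_rot'],o['wrist_force'],o['wrist_torque'])
E
```

```text
t: 6.82
position: [0.5352, -0.2743, 0.1319]
tool_rot: [-0.0, 0.656, 0.754, -0.0]
wrist_force: [0.3, -0.4, -2.6]
grip_width: 0.0117
grasp_force: 30.0
[ 0.53559756 -0.27406909  0.13192183] [3.44721512e-05 6.56182096e-01 7.54602579e-01 5.65879963e-05] [-1.15668641 -0.08035908 -2.33278592] [-0.04040848  0.01178704 -0.00991017]
```

View pics/crop3.png

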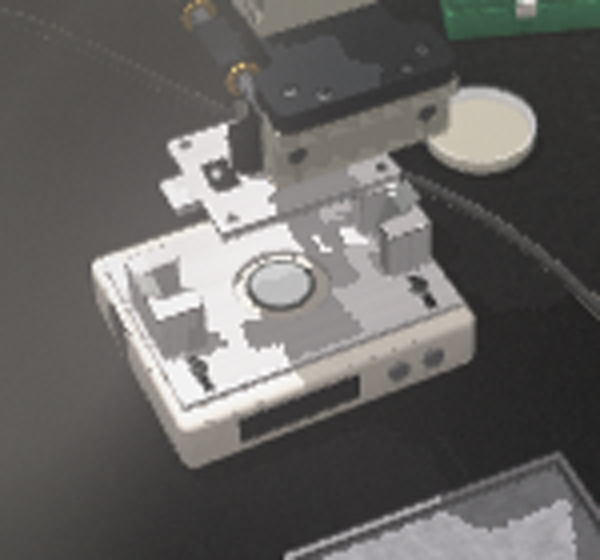

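The plate is level in the grip, above the head and short of the slots, with yaw at 8.0°. Next: descend to near mouth height.

```bash
python3 -m creep '[{"xyz":[0,0,-2],"delta_rot":[0,0,0]},{"xyz":[0,0,-2],"delta_rot":[0,0,0]},{"xyz":[0,0,-0.8],"delta_rot":[0,0,0]},{"xyz":[0,0,0],"delta_rot":[0,0,0]},{"xyz":[0,0,0],"delta_rot":[0,0,0]},{"xyz":[0,0,0],"delta_rot":[0,0,0]}]';  python3 -m creep '[{"xyz":[0,0,-0.2],"delta_rot":[0,0,0]},{"xyz":[0,0,-0.2],"delta_rot":[0,0,0]},{"xyz":[0,0,0],"delta_rot":[0,0,0]},{"xyz":[0,0,0],"delta_rot":[0,0,0]}]'
```

```text
t: 7.68
position: [0.5365, -0.2741, 0.0845]
tool_rot: [0.001, 0.656, 0.755, 0.0]
wrist_force: [-0.0, -0.9, -2.0]
grip_width: 0.0116
grasp_force: 30.0
t: 8.18
position: [0.536, -0.2737, 0.0797]
tool_rot: [-0.0, 0.656, 0.755, 0.0]
wrist_force: [0.4, -0.4, -2.4]
grip_width: 0.0119
grasp_force: 30.0
```

```bash
python3 -m creep '[{"xyz":[0,0,-0.1],"delta_rot":[0,0,0]},{"xyz":[0,0,-0.1],"delta_rot":[0,0,0]},{"xyz":[0,0,0],"delta_rot":[0,0,0]},{"xyz":[0,0,0],"delta_rot":[0,0,0]}]'; python3 -m creep '[{"xyz":[0,0,-0.1],"delta_rot":[0,0,0]},{"xyz":[0,0,0],"delta_rot":[0,0,0]},{"xyz":[0,0,0],"delta_rot":[0,0,0]}]'
```

```text
t: 8.68
position: [0.536, -0.2738, 0.0779]
tool_rot: [0.0, 0.656, 0.755, 0.0]
wrist_force: [-0.8, 0.4, -0.4]
grip_width: 0.0117
grasp_force: 30.0
t: 9.05
position: [0.5361, -0.2738, 0.0777]
tool_rot: [0.0, 0.656, 0.755, 0.0]
wrist_force: [-3.0, 2.2, 7.4]
grip_width: 0.0114
grasp_force: 30.0
```

Contact came at the predicted mouth height with about 10 N. Next: slide towards +x.

```bash
python3 -m creep '[{"xyz":[0.1,0.014,0],"delta_rot":[0,0,0]},{"xyz":[0.1,0.014,0],"delta_rot":[0,0,0]},{"xyz":[0.1,0.014,0],"delta_rot":[0,0,0]},{"xyz":[0.1,0.014,0],"delta_rot":[0,0,0]},{"xyz":[0,0,0],"delta_rot":[0,0,0]}]'; python3 -m creep '[{"xyz":[0.1,0.014,0],"delta_rot":[0,0,0]},{"xyz":[0,0,0],"delta_rot":[0,0,0]}]';python3 -m creep '[{"xyz":[0.1,0.014,0],"delta_rot":[0,0,0]},{"xyz":[0,0,0],"delta_rot":[0,0,0]}]'
```

```text
t: 9.68
position: [0.5378, -0.274, 0.0776]
tool_rot: [-0.001, 0.656, 0.754, -0.001]
wrist_force: [-7.5, 1.3, 10.9]
grip_width: 0.0121
grasp_force: 30.0
t: 9.93
position: [0.5387, -0.2741, 0.0776]
tool_rot: [-0.001, 0.656, 0.754, -0.001]
wrist_force: [-7.7, 0.5, 11.9]
grip_width: 0.0118
grasp_force: 30.0
t: 10.18
position: [0.5398, -0.2741, 0.0776]
tool_rot: [-0.001, 0.656, 0.754, -0.001]
wrist_force: [-7.0, 0.2, 10.5]
grip_width: 0.012
grasp_force: 30.0
```

```bash
python3 -m creep '[{"xyz":[0.1,0.03,0],"delta_rot":[0,0,0]},{"xyz":[0,0,0],"delta_rot":[0,0,0]}]'; python3 -m creep '[{"xyz":[0.1,0.03,0],"delta_rot":[0,0,0]},{"xyz":[0,0,0],"delta_rot":[0,0,0]}]';python3 -m creep '[{"xyz":[0.1,0.014,0],"delta_rot":[0,0,0]},{"xyz":[0,0,0],"delta_rot":[0,0,0]}]'
```

```text
t: 10.42
position: [0.5411, -0.274, 0.0775]
tool_rot: [-0.001, 0.656, 0.754, -0.001]
wrist_force: [-6.7, 0.2, 8.5]
grip_width: 0.0117
grasp_force: 30.0
t: 10.68
position: [0.5425, -0.2739, 0.0775]
tool_rot: [-0.0, 0.656, 0.754, -0.001]
wrist_force: [-5.0, -0.2, 6.4]
grip_width: 0.0117
grasp_force: 30.0
t: 10.92
position: [0.5452, -0.2721, 0.0766]
tool_rot: [0.0, 0.656, 0.755, 0.0]
wrist_force: [0.6, 0.6, -2.1]
grip_width: 0.0115
grasp_force: 30.0
```

The support disappeared at x = 0.545. Next: lower gently.

```bash
python3 -m creep '[{"xyz":[0,0,-0.1],"delta_rot":[0,0,0]},{"xyz":[0,0,0],"delta_rot":[0,0,0]}]'; python3 -m creep '[{"xyz":[0,0,-0.1],"delta_rot":[0,0,0]},{"xyz":[0,0,-0.1],"delta_rot":[0,0,0]},{"xyz":[0,0,0],"delta_rot":[0,0,0]}]'
```

```text
t: 11.18
position: [0.545, -0.2718, 0.0753]
tool_rot: [-0.0, 0.656, 0.755, 0.0]
wrist_force: [0.2, 0.2, -1.9]
grip_width: 0.012
grasp_force: 30.0
t: 11.55
position: [0.5449, -0.2722, 0.0736]
tool_rot: [-0.0, 0.656, 0.755, -0.0]
wrist_force: [0.2, 0.0, -2.0]
grip_width: 0.0116
grasp_force: 30.0
```

```bash
python3 -m creep '[{"xyz":[0,0,-0.2],"delta_rot":[0,0,0]},{"xyz":[0,0,-0.2],"delta_rot":[0,0,0]},{"xyz":[0,0,0],"delta_rot":[0,0,0]}]'; python3 -m creep '[{"xyz":[0,0,-0.2],"delta_rot":[0,0,0]},{"xyz":[0,0,-0.2],"delta_rot":[0,0,0]},{"xyz":[0,0,-0.2],"delta_rot":[0,0,0]},{"xyz":[0,0,-0.2],"delta_rot":[0,0,0]},{"xyz":[0,0,0],"delta_rot":[0,0,0]}]'
```

```text
t: 11.92
position: [0.5448, -0.2721, 0.0694]
tool_rot: [-0.0, 0.656, 0.755, -0.0]
wrist_force: [-0.2, -0.1, -3.5]
grip_width: 0.0116
grasp_force: 30.0
t: 12.55
position: [0.5448, -0.2721, 0.0615]
tool_rot: [-0.0, 0.656, 0.755, -0.0]
wrist_force: [0.4, 0.6, -2.3]
grip_width: 0.0118
grasp_force: 30.0
```

```bash
for i in 1; do python3 -m creep '[{"xyz":[0,0,-0.2],"delta_rot":[0,0,0]},{"xyz":[0,0,-0.2],"delta_rot":[0,0,0]},{"xyz":[0,0,0],"delta_rot":[0,0,0]}]'; done; python3 -m creep '[{"xyz":[0,0,-0.1],"delta_rot":[0,0,0]},{"xyz":[0,0,0],"delta_rot":[0,0,0]}]';python3 -m creep '[{"xyz":[0,0,-0.1],"delta_rot":[0,0,0]},{"xyz":[0,0,0],"delta_rot":[0,0,0]}]';python3 -m creep '[{"xyz":[0,0,-0.1],"delta_rot":[0,0,0]},{"xyz":[0,0,0],"delta_rot":[0,0,0]}]'
```

```text
t: 12.92
position: [0.5453, -0.2725, 0.0578]
tool_rot: [0.0, 0.656, 0.755, 0.0]
wrist_force: [-0.4, -0.9, -2.1]
grip_width: 0.0114
grasp_force: 30.0
t: 13.18
position: [0.5454, -0.2725, 0.0571]
tool_rot: [0.0, 0.656, 0.755, 0.0]
wrist_force: [-0.0, -0.7, 1.1]
grip_width: 0.0117
grasp_force: 30.0
t: 13.42
position: [0.5455, -0.2725, 0.0563]
tool_rot: [0.001, 0.656, 0.755, 0.0]
wrist_force: [-0.7, -1.4, 5.4]
grip_width: 0.0118
grasp_force: 30.0
t: 13.68
position: [0.5457, -0.2725, 0.0555]
tool_rot: [0.001, 0.656, 0.755, 0.0]
wrist_force: [-0.5, -0.8, 6.9]
grip_width: 0.0118
grasp_force: 30.0
```

```bash
python3 -m creep '[{"xyz":[0,0,-0.1],"delta_rot":[0,0,0]},{"xyz":[0,0,0],"delta_rot":[0,0,0]}]';python3 -m creep '[{"xyz":[0,0,-0.1],"delta_rot":[0,0,0]},{"xyz":[0,0,0],"delta_rot":[0,0,0]}]';python3 -m creep '[{"xyz":[0,0,-0.05],"delta_rot":[0,0,0]},{"xyz":[0,0,0],"delta_rot":[0,0,0]}]'
```

```text
t: 13.92
position: [0.5458, -0.2727, 0.055]
tool_rot: [0.001, 0.656, 0.755, 0.0]
wrist_force: [-1.3, 0.3, 10.0]
grip_width: 0.0122
grasp_force: 30.0
t: 14.18
position: [0.5453, -0.2722, 0.0527]
tool_rot: [0.0, 0.656, 0.755, 0.0]
wrist_force: [1.2, -1.4, -0.9]
grip_width: 0.0117
grasp_force: 30.0
t: 14.42
position: [0.5445, -0.272, 0.0514]
tool_rot: [-0.001, 0.656, 0.755, -0.0]
wrist_force: [0.7, -0.9, -3.9]
grip_width: 0.0117
grasp_force: 30.0
```

The clips have snapped over. Next: press lightly down to the seat.

```bash
python3 -m creep '[{"xyz":[0,0,-0.1],"delta_rot":[0,0,0]},{"xyz":[0,0,0],"delta_rot":[0,0,0]}]';python3 -m creep '[{"xyz":[0,0,-0.1],"delta_rot":[0,0,0]},{"xyz":[0,0,0],"delta_rot":[0,0,0]}]';python3 -m creep '[{"xyz":[0,0,-0.05],"delta_rot":[0,0,0]},{"xyz":[0,0,0],"delta_rot":[0,0,0]}]'
```

```text
t: 14.68
position: [0.5443, -0.2722, 0.0506]
tool_rot: [-0.001, 0.656, 0.755, -0.0]
wrist_force: [-0.2, -0.3, -4.2]
grip_width: 0.0119
grasp_force: 30.0
t: 14.92
position: [0.5446, -0.2722, 0.05]
tool_rot: [-0.0, 0.656, 0.755, -0.0]
wrist_force: [-0.6, -1.5, -3.1]
grip_width: 0.0116
grasp_force: 30.0
t: 15.18
position: [0.5446, -0.2722, 0.0499]
tool_rot: [-0.0, 0.656, 0.755, -0.0]
wrist_force: [-2.2, -1.0, -0.2]
grip_width: 0.0121
grasp_force: 30.0
```

```bash
python3 -m creep '[{"xyz":[0,0,-0.1],"delta_rot":[0,0,0]},{"xyz":[0,0,0],"delta_rot":[0,0,0]},{"xyz":[0,0,0],"delta_rot":[0,0,0]}]'
```

```text
t: 15.55
position: [0.5447, -0.2722, 0.0499]
tool_rot: [-0.0, 0.656, 0.755, 0.0]
wrist_force: [-4.9, 1.3, 7.7]
grip_width: 0.0119
grasp_force: 30.0
```

The plate sits firmly on the seat: z matches and the force is about 10 N. Next: unload, open and retreat upwards.

```bash
python3 -m creep '[{"xyz":[0,0,0.1],"delta_rot":[0,0,0]},{"xyz":[0,0,0],"delta_rot":[0,0,0]}]'; python3 -m creep '[{"xyz":[0,0,0],"delta_rot":[0,0,0]},{"xyz":[0,0,0],"delta_rot":[0,0,0]},{"xyz":[0,0,0],"delta_rot":[0,0,0]},{"xyz":[0,0,0],"delta_rot":[0,0,0]}]' 0.6; python3 -m creep '[{"xyz":[0,0,1],"delta_rot":[0,0,0]},{"xyz":[0,0,3],"delta_rot":[0,0,0]},{"xyz":[0,0,5],"delta_rot":[0,0,0]},{"xyz":[0,0,5],"delta_rot":[0,0,0]},{"xyz":[0,0,5],"delta_rot":[0,0,0]},{"xyz":[-5,0,2],"delta_rot":[0,0,0]},{"xyz":[-5,0,2],"delta_rot":[0,0,0]},{"xyz":[-5,0,0],"delta_rot":[0,0,0]},{"xyz":[0,0,0],"delta_rot":[0,0,0]},{"xyz":[0,0,0],"delta_rot":[0,0,0]},{"xyz":[0,0,0],"delta_rot":[0,0,0]}]'
python3 - <<'E'
from h import *
c=cap('scene');t=cap('top')
cv2.imwrite('pics/crop4.png',cv2.resize(c['color'][150:300,170:390,::-1],None,fx=3.5,fy=3.5,interpolation=cv2.INTER_CUBIC))
for c in(t,c):
    P=pts(c); m=c['color'].astype(int);Z=P[...,2]
    d=np.linalg.norm(P[...,:2]-[.544,-.274],axis=-1)<.05
    q=d&(c['z_map']>0)&(Z>.043)&(Z<.055)&(m.min(-1)>150); p=P[q]
    A=np.c_[p[:,:2]-[.544,-.274],np.ones(len(p))]; print(len(p),np.linalg.lstsq(A,p[:,2],rcond=None)[0])
    q=d&(Z>.066)&(Z<.08); print('handle',q.sum(),P[q].mean(0))
E
```

```text
t: 15.8
position: [0.5449, -0.2722, 0.0499]
tool_rot: [-0.0, 0.656, 0.755, -0.0]
wrist_force: [-2.1, -0.4, 2.9]
grip_width: 0.0117
grasp_force: 30.0
t: 16.3
position: [0.5452, -0.2721, 0.0497]
tool_rot: [0.0, 0.656, 0.755, 0.0]
wrist_force: [1.0, 0.6, -0.4]
grip_width: 0.0362
grasp_force: 0.0
t: 17.68
position: [0.3962, -0.272, 0.2799]
tool_rot: [0.0, 0.655, 0.755, 0.0]
wrist_force: [-0.7, -0.5, 0.1]
grip_width: 0.0366
grasp_force: 0.0
980 [-0.00388605 -0.00342751  0.04755398]
handle 101 [ 0.54671909 -0.27946266  0.07123636]
811 [0.0096524  0.00421497 0.04783476]
handle 182 [ 0.54327862 -0.27521182  0.07059502]
```

View pics/crop4.png

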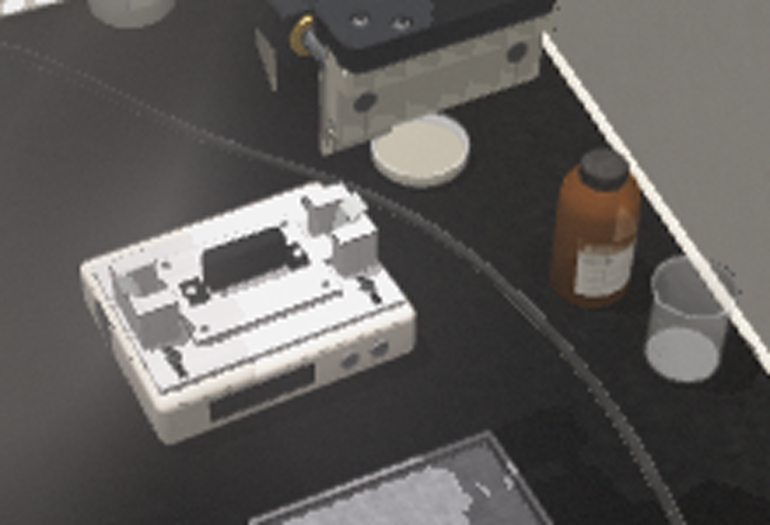

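The plate lies flat between the cheeks (handle at about (245,260) in the crop) with its top at 47.7 mm, close to the 48 mm expected. The dish, bottle and beaker haven't moved, so I'm handing it in.

```bash
python3 -c "
from bench import bot
print(bot.close_job())"
```

```text
the job is handed in; nothing more can be done
None
```

The reference plate is home and flat over the port with the clips snapped over, released and handed in at about 18 s; press-down readings stayed near 12 N, and the bottle, beaker and dish were left where they stood.

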